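Load the bottle roller

TASK

Take the long bottle out of the ribbed tray and lay it along the one empty pair of rollers on the bottle roller, about half-way along the rollers and either way round. Lower it gently into the hollow between the two rollers before letting go, so that it neither drops nor rolls about but lies still, and leave the two jars that are already on the rollers where they are.

Things in the scene. Friction and masses are not known exactly. Their poses are not given: they have to be found in the camera images.
- bottle_mid (a point): Centre (mid-length, on the axis) of the long white bottle, 130 mm long, body 48 mm in diameter, orange cap 38 mm, 0.16 kg, lying level. x = along it to the cap. In one bay of a fixed grey tray, on ribs (within 18 mm of its axis, tops 18 mm up), its centre 39 mm above the bench; tray floor 5 mm, rim 16 mm high. Next bays, 80 mm off: a jar 48 x 90 mm and a thin tube 30 x 116 mm, parallel to it.
- free_lane (a point): Empty lane of the fixed white bottle roller: point midway between its 2 rollers, mid-length, level with their tops, 74 mm above the bench. x along the rollers, y across, z up. Three lanes 85 mm apart, any one empty; rollers turn freely, 18 mm in diameter over black rings, axes 32 mm apart. Laid there, the bottle's axis is 20 mm above this point. End walls 164 mm apart, 2 mm higher; deck 28 mm lower.
- jar_a_mid (a point): Centre of one of the two short jars that already lie on the other two lanes of the bottle roller, to be left there: 48 mm in diameter, 90 mm long, white with an orange cap, lying along its rollers at the height the bottle will have; x axis along it.
- jar_b_mid (a point): Centre of one of the two short jars that already lie on the other two lanes of the bottle roller, to be left there: 48 mm in diameter, 90 mm long, white with an orange cap, lying along its rollers at the height the bottle will have; x axis along it.
Not all that is in view belongs to the job. Leave any green or pink look-alike of the part that bears bottle_mid alone.

How it is judged:
At the end, for the whole second after the job is handed in: The long bottle lies at rest on both rollers of the empty pair: centre within 15 mm of half-way along, 8 mm of the hollow's centre line and 6 mm of its resting height, axis within 10 degrees of the rollers; both jars within 15 mm of where they lay (x of bottle_mid in the frame of free_lane between -0.015 and 0.015 m and y of bottle_mid in the frame of free_lane between -0.008 and 0.008 m and z of bottle_mid in the frame of free_lane between 0.0138617 and 0.0258617 m and angle between the x axis of bottle_mid and the x axis of free_lane, either way round below 0.175 rad and linear speed of bottle below 0.02 m/s and angular speed of bottle below 0.4 rad/s and distance of each of jar_a_mid, jar_b_mid from where it was at the start of the episode below 0.015 m); the robot touches nothing.
It fails at once if the bottle, free of the fingers, falls (faster than 0.4 m/s, a drop of about 8 mm) (contact force between the fingers and bottle below 0.05 N and linear speed of bottle above 0.4 m/s).
It fails at once if the bottle, free of the fingers, rolls about (faster than 10 rad/s) (contact force between the fingers and bottle below 0.05 N and angular speed of bottle above 10 rad/s).
It fails at once if a jar on the rollers is pushed more than 25 mm from its place (distance of any of jar_a_mid, jar_b_mid from where it was at the start of the episode above 0.025 m).
It also fails if it takes over 42 s, if anything falls off the work surface, if the arm or the gripper's body presses on something with over 40 N, if the wrist force passes 120 N, or if a joint passes its speed limit or range.

ROBOT

A 6-joint arm with a two-finger parallel gripper is mounted at the origin on the work surface. World frame = base frame: x ahead of the robot, y to its left, z up, the work surface at z = 0. Lengths are in m, angles in rad, forces in N, time in s.
With the tool pointing down it reaches from about 0.25 to 0.775 m from the base axis. Payload 4 kg.
Tool frame: the origin (TCP) lies on the mounting face of the last link; the fingertips stand 199 mm ahead of it and the grasp point (between the pads) lies 180 mm ahead of it; z points along the fingers, y is the line along which they close (so a half turn about z gives the same grasp; the last joint's range is limited). The gripper opens to 94 mm and grips with 3 to 60 N. Pads are 16 mm wide; open, the fingers measure 119 mm over their backs; the gripper's body (75 mm by 177 mm) begins 78 mm behind the grasp point.
Start: joints at [1.118, 0.087, 1.371, -0, 1.684, -0.103], TCP at [0.188, 0.517, 0.405] pointing down, gripper open.
Joint ranges: [-3.1, 3.1], [-0.76, 2.03], [0.27, 2.55], [-1.08, 4.22], [0.17, 2.65], [-2.57, 2.57]. Speed limits (rad/s): [2.79, 2.79, 3.14, 3.14, 3.14, 3.14].

INTERFACE

Orientations are given as [roll, pitch, yaw] about the fixed x, y, z axes, in that order (R = Rz(yaw) Ry(pitch) Rx(roll)).
In Python, from rig import r gives the robot as it stands. The module is installed in compiled form; this text tells all that it offers.
- The arm moves only by the tool servo_tool, never from a script. Its arguments are lists of equal length, an entry for each row: "turn": the turn, a rotation vector about the world's x, y, z in rad, a list of three; "dp": the shift along the world's x, y, z in mm, a list of three; "gripper": the finger opening in mm, from 0 to 94. A call has 1 to 12 rows; each row shifts and turns the commanded pose from where the row before left it; what a row does not reach is not made up. A row lasts 1/12 s, in which the tool goes at most 41.7 mm and 7.16 degrees, less where a joint would pass 70% of its speed; a pose out of reach is approached as far as the arm can. A call is refused whole if a number of a shift passes 41.7 or a number of a turn 0.125, either way. A call with a gripper value outside its range is refused whole. The fingers move at their own pace and stop on an object; the grip force is fixed at half the most. Time passes only in rows, so rows that do not move let the fingers close. It gives the time, the measured TCP pose, the force, the opening and the grip force at its end, in the units of the state.
- r.state(): the state, without advancing time (a new reading comes with each control period).
- r.snapshot(name): name is "scene" or "top" or "wrist"; returns a dict with "pixels" (384x512x3 uint8, blue, green, red), "K" (3x3 intrinsics, pixels), "camera_from_world" (4x4, takes a point from world to camera coordinates). Camera axes: x right, y down, z forward; pixel columns grow to the right and rows downward; lengths in m; the calibration is good to about 2 mm. The wrist camera is an equidistant fisheye: a pixel r from the principal point sees the ray r / f radians off the axis. A picture is of the moment at which its call begins. There is no depth.
- r.hand_in(): hands the job in; it is judged then, once.
The state is a dict: "clock": time; "joint_pos": joint angles; "dq": joint speeds; "joint_torque": joint torques, N m; "ee_pos": TCP position; "tcp_rot": TCP orientation; "wrist_force": force on the tool from outside, world axes, zero at the start; "torque": the same for the moment, N m; "finger_gap": finger opening in m; "grasp_force": force on a finger pad.
Only numpy, scipy, OpenCV 4.12 (cv2) and the standard library are available. Lean on these libraries where they do the work, as an engineer would, in place of code of your own. Each camera call takes 0.05 s, during which the arm holds its last target. There are 200 camera calls.

## Working session

There is one attempt and no reset: what is moved stays moved. The work goes in short steps, Python scripts to look and compute and a tool call to move; the robot and the scene stay as the last step left them, time stands still between calls to the robot, and variables do not carry over. Pictures are saved under pics/ and viewed, at most 10 in all, crops included, and the job is handed in when it is done.

Besides the shell and the picture viewer there is one more tool, called after "Call:" by a JSON object that holds its "api" and its "payload". servo_tool: Moves the arm, as the interface text tells. Its arguments: {"type":"object","properties":{"turn":{"type":"array","items":{"type":"array","items":{"type":"number"}}},"dp":{"type":"array","items":{"type":"array","items":{"type":"number"}}},"gripper":{"type":"array","items":{"type":"number"}}},"required":["turn","dp","gripper"]}

```bash
mkdir -p pics; python3 - <<'E'
from rig import r
import cv2,numpy as np
for n in("scene","top"):
    s=r.snapshot(n); cv2.imwrite(f"pics/{n}0.png",s["pixels"]); np.savez(f"pics/{n}0.npz",**s)
print(r.state())
E
```

```text
{'clock': 0.1, 'joint_pos': array([ 1.11787738e+00,  8.78923223e-02,  1.37205361e+00,  2.37986580e-05,
        1.68362464e+00, -1.03141656e-01]), 'dq': array([-0.00044263, -0.00079453, -0.00167816, -0.00143284,  0.00161158,
        0.00153275]), 'joint_torque': array([ 2.20450995e-03, -3.41249120e+01, -3.03302407e+01,  7.18846405e-02,
        3.03994899e-02, -9.62075228e-05]), 'ee_pos': array([0.18846007, 0.51660425, 0.40363983]), 'tcp_rot': array([-3.13962768e+00, -2.27170808e-04,  2.79181780e+00]), 'wrist_force': array([-0.64360249,  0.25421639, -0.15566334]), 'torque': array([-0.0452284 , -0.03173869,  0.02131331]), 'grasp_force': 0.0, 'finger_gap': 0.09402989650815052}
```

View pics/top0.png

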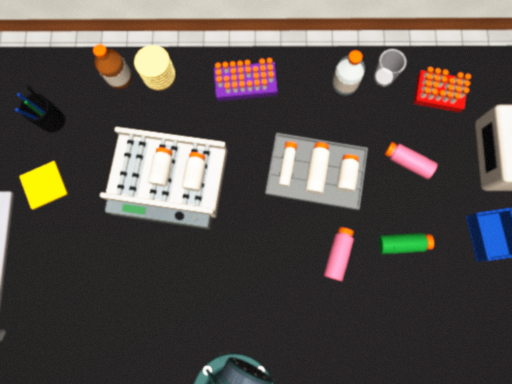

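View pics/scene0.png

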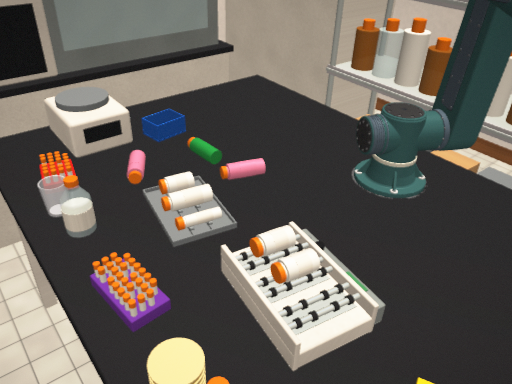

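The top view shows the long bottle in the middle bay, from about (322,145) to (315,190). The empty lane is the leftmost roller pair, around (131,167). I'll zoom in on both.

```bash
python3 - <<'E'
import cv2,numpy as np
p=np.load("pics/top0.npz")["pixels"]
a=cv2.resize(p[120:235,95:235],None,fx=5,fy=5,interpolation=cv2.INTER_CUBIC)
b=cv2.resize(p[130:212,260:375],None,fx=5,fy=5,interpolation=cv2.INTER_CUBIC)
cv2.imwrite("pics/a.png",a);cv2.imwrite("pics/b.png",b)
E
```

```text
(no output)
```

View pics/a.png

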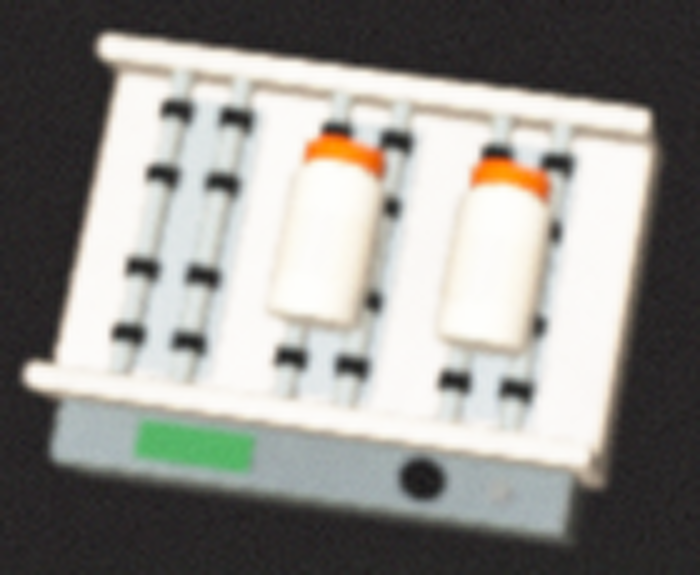

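View pics/b.png

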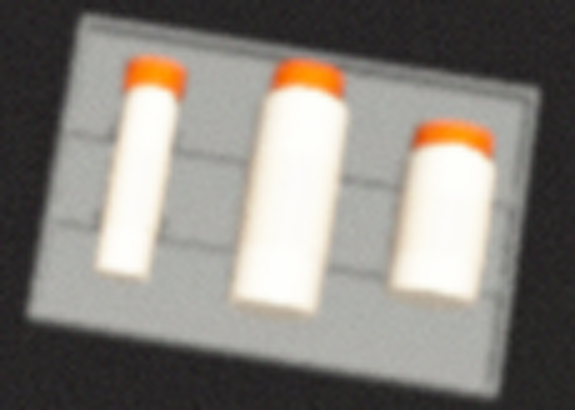

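The free lane's rings are at crop pixels (177,110), (237,118) through (127,333), (188,342). The bottle runs from (310,61) at the cap to (275,308) at the base.

```bash
cat > h.py <<'E'
import numpy as np
def ray(s,uv,z):
    K,T=s["K"],s["camera_from_world"]; R,t=T[:3,:3],T[:3,3]; c=-R.T@t
    d=(R.T@np.linalg.solve(K,np.c_[np.atleast_2d(uv),np.ones(len(uv))].T)).T
    return c+d*((z-c[2])/d[:,2])[:,None]
E
python3 - <<'E'
from h import *
s=np.load("pics/top0.npz"); np.set_printoptions(precision=4,suppress=True)
up=lambda p,o:(np.array(p)+.5)/5-.5+np.array(o)
rg=ray(s,up([(177,110),(237,118),(163,173),(221,181),(142,267),(203,275),(127,333),(188,342)],(95,120)),.072)
b=ray(s,up([(310,61),(275,308)],(260,130)),.039)
j=ray(s,up([(346,145),(310,320),(512,170),(477,345)],(95,120)),.094)
w=ray(s,up([(180,72),(240,80),(120,370),(180,380)],(95,120)),.074)
T=s["camera_from_world"];print("cam",-T[:3,:3].T@T[:3,3])
print(rg);print("lane",rg.mean(0),"gap",np.linalg.norm(rg[0]-rg[1]),"walls",w.mean(0),np.linalg.norm(w[2:].mean(0)-w[:2].mean(0)))
d=rg[:2].mean(0)-rg[6:].mean(0);print("lane ang",np.degrees(np.arctan2(d[1],d[0])), "ring span",np.linalg.norm(d))
d=b[0]-b[1];print("bottle",b.mean(0),np.linalg.norm(d),np.degrees(np.arctan2(d[1],d[0])))
d=j[0]-j[1];print("jars",j,np.linalg.norm(d),np.degrees(np.arctan2(d[1],d[0])), np.linalg.norm(j[2:].mean(0)-j[:2].mean(0)))
E
```

```text
cam [ 0.2845 -0.0855  1.1178]
[[0.6345 0.2721 0.072 ]
 [0.6302 0.2406 0.072 ]
 [0.6006 0.2772 0.072 ]
 [0.5963 0.247  0.072 ]
 [0.5507 0.2848 0.072 ]
 [0.5465 0.2533 0.072 ]
 [0.5162 0.2902 0.072 ]
 [0.5115 0.2588 0.072 ]]
lane [0.5733 0.2655 0.072 ] gap 0.03176725665417724 walls [0.5731 0.2659 0.074 ] 0.15962850833038572
lane ang -8.708495409705614 ring span 0.11987545406681295
bottle [ 0.5776 -0.2172  0.039 ] 0.13571874488081132 -8.970421763941896
jars [[0.6086 0.1777 0.094 ]
 [0.518  0.1913 0.094 ]
 [0.5955 0.0932 0.094 ]
 [0.5053 0.1077 0.094 ]] 0.09165173331378723 -8.574228566273655 0.0850632037501708
```

Everything checks out: roller gap 31.8 mm, ring span 120 mm, jar pitch 85.1 mm, and lane and bottle both at about -8.8°. I'll move over the lane first for a wrist look.

Call:
{"api": "servo_tool", "payload": {"turn": [[0, 0, 0.016], [0, 0, 0.016], [0, 0, 0.016], [0, 0, 0.016], [0, 0, 0.016], [0, 0, 0.016], [0, 0, 0.016], [0, 0, 0.016], [0, 0, 0.016], [0, 0, 0.016], [0, 0, 0.018], [0, 0, 0.018]], "dp": [[32, -21, 0], [32, -21, 0], [32, -21, 0], [32, -21, 0], [32, -21, 0], [32, -21, 0], [32, -21, 0], [32, -21, 0], [32, -21, 0], [32, -21, 0], [32, -21, 0], [32, -20, 0]], "gripper": [70, 70, 70, 70, 70, 70, 70, 70, 70, 70, 70, 70]}}

```text
clock: 1.1
ee_pos: [0.5739, 0.2642, 0.404]
tcp_rot: [-3.141, -0.001, 2.988]
wrist_force: [1.1, -0.2, 0.4]
finger_gap: 0.0698
grasp_force: 0.0
```

```bash
python3 - <<'E'
from rig import r
import cv2,numpy as np
s=r.snapshot("wrist"); cv2.imwrite("pics/w1.png",cv2.resize(s["pixels"],None,fx=1.5,fy=1.5)); np.savez("pics/w1.npz",**s)
q=r.state();print(q["ee_pos"],q["tcp_rot"],s["K"],s["camera_from_world"])
E
```

```text
[0.57866587 0.26011038 0.40249299] [-3.13745460e+00  3.07096601e-03  2.98237351e+00] [[297.31863964   0.         259.49070759]
 [  0.         297.31863964 197.92405139]
 [  0.           0.           1.        ]] [[ 0.15293565  0.98823526 -0.00132248 -0.3490044 ]
 [ 0.95501331 -0.14745001  0.25730928 -0.53527547]
 [ 0.2540871  -0.04061474 -0.9663282   0.25628386]
 [ 0.          0.          0.          1.        ]]
```

View pics/w1.png

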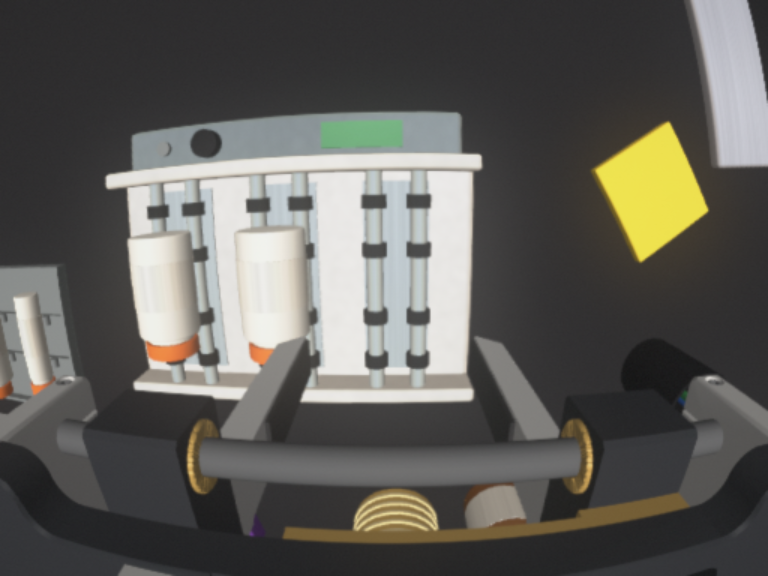

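The wrist view shows the empty lane's rings at display x≈374 and 418, rows 201, 249, 316 and 359. The lane looks clear. Next I'll triangulate it.

```bash
cat >> h.py <<'E'
def fray(s,uv,z):
    K,T=s["K"],s["camera_from_world"]; R,t=T[:3,:3],T[:3,3]; c=-R.T@t
    q=(np.array(uv,float)-K[:2,2])/K[0,0]; th=np.linalg.norm(q,axis=1)
    d=np.c_[q*(np.sin(th)/th)[:,None],np.cos(th)]@R
    return c+d*((z-c[2])/d[:,2])[:,None]
E
python3 - <<'E'
from h import *
from rig import r
np.set_printoptions(precision=4,suppress=True)
s=np.load("pics/w1.npz")
p=fray(s,(np.array([(374,201),(418,201),(374,249),(418,249),(375,316),(418,316),(375,359),(418,359)])+.5)/1.5-.5,.067)
print(p,p.mean(0)); d=p[6:].mean(0)-p[:2].mean(0);print(np.linalg.norm(d),np.degrees(np.arctan2(d[1],d[0])),np.linalg.norm(p[0]-p[1]))
for i in range(3):
    r.snapshot("wrist");q=r.state();print(q["clock"],q["ee_pos"],q["tcp_rot"])
E
```

```text
[[0.5117 0.263  0.067 ]
 [0.5164 0.2938 0.067 ]
 [0.5459 0.2575 0.067 ]
 [0.5507 0.2888 0.067 ]
 [0.5958 0.2501 0.067 ]
 [0.6007 0.2819 0.067 ]
 [0.6301 0.2444 0.067 ]
 [0.6353 0.2772 0.067 ]] [0.5733 0.2696 0.067 ]
0.11991559683946722 -8.415440558636577 0.031184790951321956
1.2 [0.5763 0.2621 0.4023] [-3.1388 -0.0009  2.9815]
1.25 [0.5745 0.2637 0.4027] [-3.1402 -0.0026  2.9835]
1.3 [0.5732 0.2649 0.4033] [-3.1409 -0.0025  2.9856]
```

Both cameras agree to about 2 mm, so I'll take the lane as (0.574, 0.2685). Now over to the bottle.

Call:
{"api": "servo_tool", "payload": {"turn": [[0, 0, 0], [0, 0, 0], [0, 0, 0], [0, 0, 0], [0, 0, 0], [0, 0, 0], [0, 0, 0], [0, 0, 0], [0, 0, 0], [0, 0, 0], [0, 0, 0], [0, 0, 0]], "dp": [[0, -30, 0], [0, -35, 0], [0, -35, 0], [0, -35, 0], [0, -35, 0], [0, -35, 0], [0, -35, 0], [0, -35, 0], [0, -35, 0], [0, -35, 0], [0, -35, 0], [0, -30, 0]], "gripper": [70, 70, 70, 70, 70, 70, 70, 70, 70, 70, 70, 70]}}

```text
clock: 2.3
ee_pos: [0.5718, -0.1446, 0.405]
tcp_rot: [3.141, 0.0, 2.989]
wrist_force: [0.2, 0.7, -0.1]
finger_gap: 0.0703
grasp_force: 0.0
```

Call:
{"api": "servo_tool", "payload": {"turn": [[0, 0, 0], [0, 0, 0], [0, 0, 0], [0, 0, 0], [0, 0, 0], [0, 0, 0], [0, 0, 0], [0, 0, 0], [0, 0, 0], [0, 0, 0]], "dp": [[1, -28, 0], [1, -20, 0], [1, -15, 0], [1, -10, 0], [1, 0, 0], [0, 0, 0], [0, 0, 0], [0, 0, 0], [0, 0, 0], [0, 0, 0]], "gripper": [70, 70, 70, 70, 70, 70, 70, 70, 70, 70]}}

```text
clock: 3.13
ee_pos: [0.5776, -0.2165, 0.4049]
tcp_rot: [3.141, 0.0, 2.989]
wrist_force: [0.8, -0.3, 0.8]
finger_gap: 0.0701
grasp_force: 0.0
```

```bash
python3 - <<'E'
from rig import r
import cv2,numpy as np
s=r.snapshot("wrist"); cv2.imwrite("pics/w2.png",cv2.resize(s["pixels"],None,fx=1.5,fy=1.5)); np.savez("pics/w2.npz",**s)
q=r.state();print(q["ee_pos"],q["tcp_rot"])
E
```

```text
[ 0.5775554  -0.21665919  0.40483178] [3.14143756e+00 1.13460163e-04 2.98869581e+00]
```

View pics/w2.png

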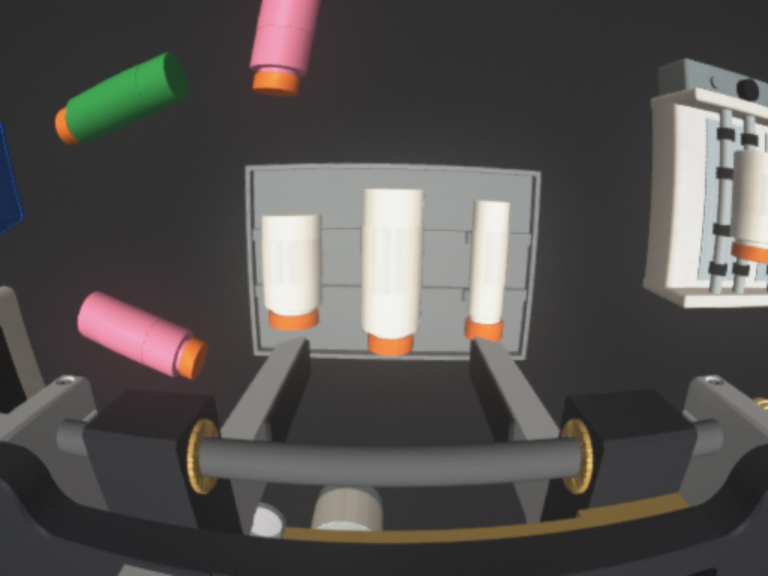

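The bottle runs from its base at (393,189) to its cap end at (390,353), between the jar on the left and the thin tube on the right.

```bash
python3 - <<'E'
from h import *
np.set_printoptions(precision=4,suppress=True)
s=np.load("pics/w2.npz");T=s["camera_from_world"];print(-T[:3,:3].T@T[:3,3])
e=(np.array([(393,189),(390,354),(367,262),(421,262)])+.5)/1.5-.5
for z in (.039,.063,.02,.058): print(z,fray(s,e,z))
E
```

```text
[ 0.5032 -0.2044  0.3857]
0.039 [[ 0.5101 -0.2029  0.039 ]
 [ 0.6437 -0.2258  0.039 ]
 [ 0.5637 -0.2319  0.039 ]
 [ 0.5702 -0.1897  0.039 ]]
0.063 [[ 0.5096 -0.203   0.063 ]
 [ 0.6339 -0.2243  0.063 ]
 [ 0.5595 -0.23    0.063 ]
 [ 0.5656 -0.1907  0.063 ]]
0.02 [[ 0.5105 -0.2029  0.02  ]
 [ 0.6514 -0.227   0.02  ]
 [ 0.5671 -0.2334  0.02  ]
 [ 0.5739 -0.1889  0.02  ]]
0.058 [[ 0.5097 -0.203   0.058 ]
 [ 0.636  -0.2246  0.058 ]
 [ 0.5604 -0.2304  0.058 ]
 [ 0.5665 -0.1905  0.058 ]]
```

Bottle estimate: (0.5745, -0.215). I'll descend to TCP z≈0.223 and close.

Call:
{"api": "servo_tool", "payload": {"turn": [[0, 0, -0.008], [0, 0, 0], [0, 0, 0], [0, 0, 0], [0, 0, 0], [0, 0, 0], [0, 0, 0], [0, 0, 0], [0, 0, 0], [0, 0, 0], [0, 0, 0], [0, 0, 0]], "dp": [[-3, 1.5, -10], [0, 0, -25], [0, 0, -25], [0, 0, -25], [0, 0, -25], [0, 0, -22], [0, 0, -18], [0, 0, -14], [0, 0, -10], [0, 0, -8], [0, 0, 0], [0, 0, 0]], "gripper": [70, 70, 70, 70, 70, 70, 70, 70, 70, 70, 70, 70]}}

```text
clock: 4.18
ee_pos: [0.5746, -0.2158, 0.2229]
tcp_rot: [3.142, 0.0, 2.98]
wrist_force: [-0.6, -0.6, 0.6]
finger_gap: 0.07
grasp_force: 0.0
```

Call:
{"api": "servo_tool", "payload": {"turn": [[0, 0, 0], [0, 0, 0], [0, 0, 0], [0, 0, 0], [0, 0, 0], [0, 0, 0], [0, 0, 0], [0, 0, 0], [0, 0, 0], [0, 0, 0]], "dp": [[0, 0, 0], [0, 0, 0], [0, 0, 0], [0, 0, 0], [0, 0, 0], [0, 0, 0], [0, 0, 0], [0, 0, 0], [0, 0, 0], [0, 0, 0]], "gripper": [60, 54, 50, 47, 44, 42, 40, 40, 40, 40]}}

```text
clock: 5.02
ee_pos: [0.5749, -0.2151, 0.2237]
tcp_rot: [3.14, 0.002, 2.98]
wrist_force: [0.5, 5.2, 5.5]
finger_gap: 0.0473
grasp_force: 30.0
```

The bottle is gripped: gap 47.3 mm, force 30 N. Lifting.

Call:
{"api": "servo_tool", "payload": {"turn": [[0, 0, 0], [0, 0, 0], [0, 0, 0], [0, 0, 0], [0, 0, 0], [0, 0, 0], [0, 0, 0], [0, 0, 0], [0, 0, 0], [0, 0, 0], [0, 0, 0], [0, 0, 0]], "dp": [[0, 0, 5], [0, 0, 10], [0, 0, 15], [0, 0, 20], [0, 0, 20], [0, 0, 20], [0, 0, 20], [0, 0, 20], [0, 0, 20], [0, 0, 15], [0, 0, 10], [0, 0, 5]], "gripper": [40, 40, 40, 40, 40, 40, 40, 40, 40, 40, 40, 40]}}

```text
clock: 6.02
ee_pos: [0.5743, -0.2164, 0.4048]
tcp_rot: [-3.14, 0.002, 2.979]
wrist_force: [0.3, 0.1, -0.7]
finger_gap: 0.0473
grasp_force: 30.0
```

```bash
python3 - <<'E'
from rig import r
import cv2,numpy as np
a=r.snapshot("wrist");b=r.snapshot("top"); np.savez("pics/w3.npz",**a); np.savez("pics/t3.npz",**b)
B=cv2.resize(b["pixels"][120:230,260:380],None,fx=2.5,fy=2.5)
W=cv2.resize(a["pixels"],None,fx=.95,fy=.95)[:, :]
im=np.zeros((365,800,3),np.uint8); im[:W.shape[0],:W.shape[1]]=W[:365]; im[:275,490:790]=B; cv2.imwrite("pics/c3.png",im)
q=r.state();print(q["ee_pos"],q["tcp_rot"],q["grasp_force"],q["wrist_force"],q["torque"])
E
```

```text
[ 0.57440707 -0.2161495   0.40344624] [-3.14066873e+00  1.14820582e-03  2.97931273e+00] 29.9903404712677 [ 0.44540214 -0.50401388 -0.7997255 ] [-0.03752466  0.01388675 -0.00860536]
```

View pics/c3.png

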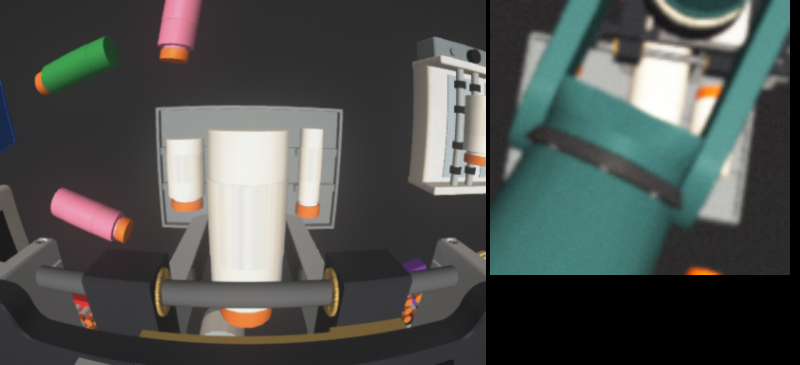

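The bottle hangs straight and level in the fingers. Its base edge is at composite pixel (248,130) and its cap is at the bottom. I'll check its offset along the tool.

```bash
python3 - <<'E'
from h import *
np.set_printoptions(precision=4,suppress=True)
s=np.load("pics/w3.npz")
e=(np.array([(248,130),(246,325),(209,160),(288,160)])+.5)/.95-.5
for z in (.238,.219,.2): print(z,fray(s,e,z))
E
```

```text
0.238 [[ 0.5087 -0.2046  0.238 ]
 [ 0.6352 -0.2265  0.238 ]
 [ 0.5209 -0.2275  0.238 ]
 [ 0.5277 -0.1861  0.238 ]]
0.219 [[ 0.5098 -0.2047  0.219 ]
 [ 0.6526 -0.2294  0.219 ]
 [ 0.5236 -0.2306  0.219 ]
 [ 0.5312 -0.1839  0.219 ]]
0.2 [[ 0.5109 -0.2048  0.2   ]
 [ 0.67   -0.2324  0.2   ]
 [ 0.5263 -0.2337  0.2   ]
 [ 0.5348 -0.1816  0.2   ]]
```

The held bottle's centre is at the TCP's x,y to within 1–2 mm. Carrying it to the lane: dy +484 mm.

Call:
{"api": "servo_tool", "payload": {"turn": [[0, 0, 0.01], [0, 0, 0], [0, 0, 0], [0, 0, 0], [0, 0, 0], [0, 0, 0], [0, 0, 0], [0, 0, 0], [0, 0, 0], [0, 0, 0], [0, 0, 0], [0, 0, 0]], "dp": [[0, 10, 0], [0, 20, 0], [0, 28, 0], [0, 30, 0], [0, 30, 0], [0, 30, 0], [0, 30, 0], [0, 30, 0], [0, 30, 0], [0, 30, 0], [0, 30, 0], [0, 30, 0]], "gripper": [40, 40, 40, 40, 40, 40, 40, 40, 40, 40, 40, 40]}}

```text
clock: 7.12
ee_pos: [0.5738, 0.1142, 0.4008]
tcp_rot: [-3.141, -0.003, 2.991]
wrist_force: [0.3, 0.9, -1.5]
finger_gap: 0.0474
grasp_force: 30.0
```

Call:
{"api": "servo_tool", "payload": {"turn": [[0, 0, 0], [0, 0, 0], [0, 0, 0], [0, 0, 0], [0, 0, 0], [0, 0, 0], [0, 0, 0], [0, 0, 0], [0, 0, 0], [0, 0, 0], [0, 0, 0], [0, 0, 0]], "dp": [[0, 30, 0], [0, 28, 0], [0, 25, 0], [0, 22, 0], [0, 20, 0], [0, 15, 0], [0, 10, 0], [0, 6, 0], [0, 0, 0], [0, 0, 0], [0, 0, 0], [0, 0, 0]], "gripper": [40, 40, 40, 40, 40, 40, 40, 40, 40, 40, 40, 40]}}

```text
clock: 8.12
ee_pos: [0.5747, 0.2672, 0.4029]
tcp_rot: [-3.141, 0.0, 2.988]
wrist_force: [0.2, -0.4, -1.6]
finger_gap: 0.0473
grasp_force: 30.0
```

```bash
python3 - <<'E'
from rig import r
import cv2,numpy as np
a=r.snapshot("wrist"); np.savez("pics/w4.npz",**a)
cv2.imwrite("pics/w4.png",cv2.resize(a["pixels"],None,fx=1.5,fy=1.5))
q=r.state();print(q["ee_pos"],q["tcp_rot"],q["grasp_force"],q["wrist_force"],q["torque"])
E
```

```text
[0.5746928  0.26724972 0.40291954] [3.14157025e+00 3.46940757e-04 2.98842232e+00] 29.98990684747696 [-0.12077594  0.63902035 -0.89185752] [ 0.02858806 -0.03255262 -0.00193433]
```

View pics/w4.png

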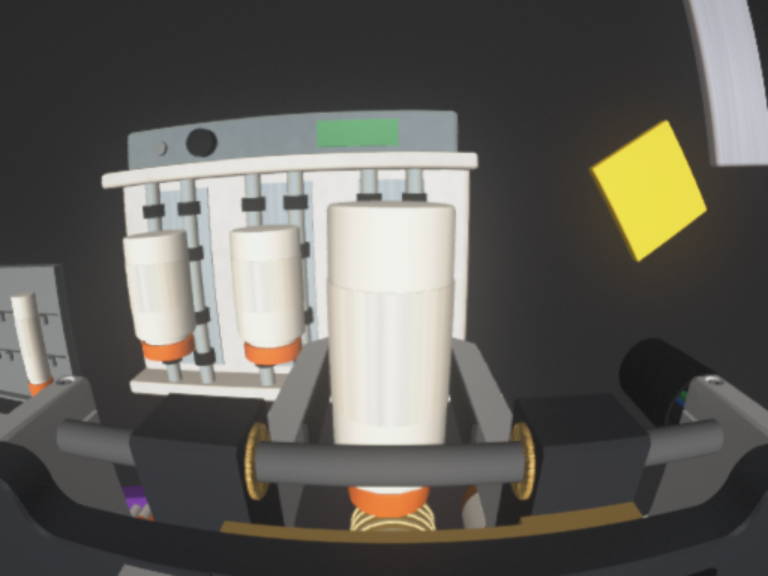

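With the arm static, the rollers show above the bottle at columns 369 and 414 (row 180), and the bottle lines up with them. Checking the lateral alignment.

```bash
python3 - <<'E'
from h import *
np.set_printoptions(precision=4,suppress=True)
s=np.load("pics/w4.npz")
e=(np.array([(369.5,182),(414,182),(391,203)])+.5)/1.5-.5
p=fray(s,e,.067);m=p[:2].mean(0);print(p,m,"at mid:",m+np.array([1,-np.tan(np.radians(8.7)),0])*(.574-m[0]))
print("base",fray(s,e[2:],.22))
E
```

```text
[[0.4991 0.265  0.067 ]
 [0.5039 0.2959 0.067 ]
 [0.5162 0.2777 0.067 ]] [0.5015 0.2805 0.067 ] at mid: [0.574  0.2694 0.067 ]
base [[0.5086 0.2785 0.22  ]]
```

Call:
{"api": "servo_tool", "payload": {"turn": [[0, 0, 0], [0, 0, 0], [0, 0, 0], [0, 0, 0], [0, 0, 0], [0, 0, 0], [0, 0, 0], [0, 0, 0], [0, 0, 0], [0, 0, 0], [0, 0, 0], [0, 0, 0]], "dp": [[0, 1.5, -5], [0, 0, -10], [0, 0, -15], [0, 0, -18], [0, 0, -18], [0, 0, -15], [0, 0, -12], [0, 0, -10], [0, 0, -7], [0, 0, -5], [0, 0, 0], [0, 0, 0]], "gripper": [40, 40, 40, 40, 40, 40, 40, 40, 40, 40, 40, 40]}}

```text
clock: 9.17
ee_pos: [0.5746, 0.2697, 0.2881]
tcp_rot: [3.141, 0.001, 2.99]
wrist_force: [0.7, -0.2, -1.7]
finger_gap: 0.0472
grasp_force: 30.0
```

Call:
{"api": "servo_tool", "payload": {"turn": [[0, 0, 0], [0, 0, 0], [0, 0, 0], [0, 0, 0], [0, 0, 0], [0, 0, 0]], "dp": [[0, 0, -1.5], [0, 0, -1.5], [0, 0, -1], [0, 0, -1], [0, 0, 0], [0, 0, 0]], "gripper": [40, 40, 40, 40, 40, 40]}}

```text
clock: 9.67
ee_pos: [0.5745, 0.2697, 0.2827]
tcp_rot: [3.142, -0.0, 2.99]
wrist_force: [-0.6, 0.5, -1.8]
finger_gap: 0.0474
grasp_force: 30.0
```

Call:
{"api": "servo_tool", "payload": {"turn": [[0, 0, 0], [0, 0, 0], [0, 0, 0], [0, 0, 0], [0, 0, 0], [0, 0, 0]], "dp": [[0, 0, -1], [0, 0, -1], [0, 0, -1], [0, 0, 0], [0, 0, 0], [0, 0, 0]], "gripper": [40, 40, 40, 40, 40, 40]}}

```text
clock: 10.17
ee_pos: [0.5745, 0.2697, 0.2797]
tcp_rot: [3.142, -0.0, 2.99]
wrist_force: [-0.4, -0.8, -1.6]
finger_gap: 0.0476
grasp_force: 30.0
```

Call:
{"api": "servo_tool", "payload": {"turn": [[0, 0, 0], [0, 0, 0], [0, 0, 0], [0, 0, 0]], "dp": [[0, 0, -1], [0, 0, 0], [0, 0, 0], [0, 0, 0]], "gripper": [40, 40, 40, 40]}}

```text
clock: 10.5
ee_pos: [0.5746, 0.2696, 0.279]
tcp_rot: [3.142, 0.001, 2.99]
wrist_force: [0.2, -0.4, 0.3]
finger_gap: 0.047
grasp_force: 30.0
```

Call:
{"api": "servo_tool", "payload": {"turn": [[0, 0, 0], [0, 0, 0], [0, 0, 0], [0, 0, 0]], "dp": [[0, 0, -1], [0, 0, 0], [0, 0, 0], [0, 0, 0]], "gripper": [40, 40, 40, 40]}}

```text
clock: 10.83
ee_pos: [0.5746, 0.2695, 0.2788]
tcp_rot: [3.142, 0.001, 2.99]
wrist_force: [-1.6, -3.3, 6.8]
finger_gap: 0.0472
grasp_force: 30.0
```

Contact at z≈0.279, as expected. The -y force means the lane centre is slightly toward -y, so I'll shift 0.7 mm and settle.

Call:
{"api": "servo_tool", "payload": {"turn": [[0, 0, 0], [0, 0, 0], [0, 0, 0], [0, 0, 0]], "dp": [[0, -0.7, 0], [0, 0, 0], [0, 0, 0], [0, 0, 0]], "gripper": [40, 40, 40, 40]}}

```text
clock: 11.17
ee_pos: [0.5745, 0.2692, 0.2787]
tcp_rot: [3.14, 0.001, 2.99]
wrist_force: [-1.7, -1.8, 5.4]
finger_gap: 0.0474
grasp_force: 30.0
```

Call:
{"api": "servo_tool", "payload": {"turn": [[0, 0, 0], [0, 0, 0], [0, 0, 0], [0, 0, 0]], "dp": [[0, -0.6, -0.6], [0, 0, 0], [0, 0, 0], [0, 0, 0]], "gripper": [40, 40, 40, 40]}}

```text
clock: 11.5
ee_pos: [0.5745, 0.2689, 0.2787]
tcp_rot: [3.139, 0.001, 2.99]
wrist_force: [-2.2, -0.5, 6.7]
finger_gap: 0.0475
grasp_force: 30.0
```

Lateral force is near zero and the rollers carry about 7 N, so the bottle is seated in the hollow. Opening slowly.

Call:
{"api": "servo_tool", "payload": {"turn": [[0, 0, 0], [0, 0, 0], [0, 0, 0], [0, 0, 0], [0, 0, 0], [0, 0, 0], [0, 0, 0], [0, 0, 0], [0, 0, 0], [0, 0, 0], [0, 0, 0], [0, 0, 0]], "dp": [[0, 0, 0], [0, 0, 0], [0, 0, 0], [0, 0, 0], [0, 0, 0], [0, 0, 0], [0, 0, 0], [0, 0, 0], [0, 0, 0], [0, 0, 0], [0, 0, 0], [0, 0, 0]], "gripper": [47, 47.5, 48, 48.5, 49, 50, 52, 54, 57, 60, 62, 62]}}

```text
clock: 12.5
ee_pos: [0.5745, 0.2684, 0.2771]
tcp_rot: [3.141, 0.0, 2.99]
wrist_force: [-0.3, 0.4, 0.7]
finger_gap: 0.0621
grasp_force: 0.0
```

Call:
{"api": "servo_tool", "payload": {"turn": [[0, 0, 0], [0, 0, 0], [0, 0, 0], [0, 0, 0], [0, 0, 0], [0, 0, 0], [0, 0, 0], [0, 0, 0], [0, 0, 0], [0, 0, 0], [0, 0, 0], [0, 0, 0]], "dp": [[0, 0, 3], [0, 0, 5], [0, 0, 8], [0, 0, 12], [0, 0, 15], [0, 0, 20], [0, 0, 20], [0, 0, 20], [0, 0, 15], [0, 0, 8], [0, 0, 0], [0, 0, 0]], "gripper": [62, 62, 62, 62, 62, 62, 62, 62, 62, 62, 62, 62]}}

```text
clock: 13.5
ee_pos: [0.5744, 0.2684, 0.4038]
tcp_rot: [3.141, 0.001, 2.99]
wrist_force: [0.0, -0.7, 0.1]
finger_gap: 0.0619
grasp_force: 0.0
```

```bash
python3 - <<'E'
from rig import r
import cv2,numpy as np
a=r.snapshot("wrist"); np.savez("pics/w5.npz",**a)
cv2.imwrite("pics/w5.png",cv2.resize(a["pixels"],None,fx=1.5,fy=1.5))
q=r.state();print(q["clock"],q["ee_pos"],q["grasp_force"],q["wrist_force"])
E
```

```text
13.55 [0.57438009 0.26834245 0.4024573 ] 0.0 [-1.05159299  1.31488081 -0.57755231]
```

View pics/w5.png

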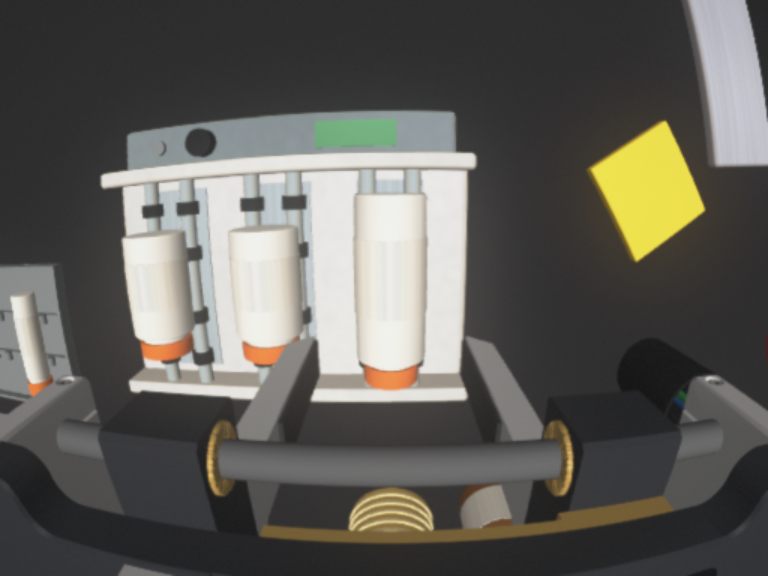

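The bottle lies along the empty rollers, with its base at (390,194), its cap end at (390,386) and even gaps at both ends. The jars haven't moved and the gripper is clear, so I'm handing in.

```bash
python3 -c "
from rig import r
print(r.hand_in())"
```

```text
the job is handed in; nothing more can be done
None
```

The long bottle is lying still on the empty roller pair, about half-way along; both jars look unmoved, the gripper is clear, and the job was handed in at about 13.6 s, with no verdict returned.

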